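# Slide the drilled plate out over the end of the ledge

### The job

Two steel plates lie on the raised bench ledge. With the fingertips, push the one with three holes along the ledge, out over the end that it lies nearest, until about a third of its length sticks out, and leave it square and flat against the fence at the back of the ledge, so that its end can be deburred. Only push it: do not pick it up or tip it, and leave the plain plate and everything else where they are.

Things in the scene. Friction and masses are not known exactly. Their poses are not given: they have to be found in the camera images.
- ledge: Fixed ledge, 105 mm deep (x), 400 mm long (y); origin: centre of its underside on the bench, z up. Flat top 40 mm up, x = -52 to +40 mm; open ends at y = -200 and +200 mm. Fence along the far (+x) side: face at x = +40.5 mm, top 62 mm up (screw heads 66 mm). Two feet 12 mm high reach 17 mm out in front at y = -130, +130 mm. One plate starts on each half, 70 mm or more free between them.
- drilled_plate: Loose flat steel plate, 70 (x) by 110 (y) by 6 mm, about 0.3 kg, with a row of three round holes (16 mm in the middle, 14 mm either side). Origin: centre of its underside, z up. Starts flat on one half of the ledge, a little off the fence, its y within 10 degrees of the ledge's y. Against the fence its origin is at x = +5.5 mm in the ledge's frame.
- plain_plate: Loose flat steel plate without holes, same size as the drilled one (70 x 110 x 6 mm, origin at the centre of its underside), on the other half of the ledge; to be left alone.
- spring: Dark coil spring lying on the bench in front of the ledge, 22 x 42 x 22 mm; origin at the centre of its underside. Bystander.
- bolt: Dark hexagon bolt lying on the bench in front of the ledge, 22 x 69 x 26 mm; origin at the centre of its underside. Bystander.
- blue_tin: Round blue tin, 61 mm across, 37 mm high, on the bench to the right of the ledge; origin at the centre of its underside. Bystander.
- red_tin: Round red tin, 69 mm across, 61 mm high, on the bench at the far right; origin at the centre of its underside. Bystander.
- vblock: Steel V block, 60 x 50 x 34 mm, on the bench behind the ledge; origin at the centre of its underside. Bystander.
There are look-alikes about, which are no part of the job. Leave any purple look-alike of the drilled_plate alone.

How it is judged:
By the outcome, as a careful person would: the job done as asked, in the order asked, and still so for the second after the job is handed in, with the robot touching nothing.
It also fails if it takes over 48 s, if anything falls off the work surface, if the arm or the gripper's body presses on something with over 40 N, if the wrist force passes 120 N, or if a joint passes its speed limit or range.

### The arm

A 6-joint arm with a two-finger parallel gripper is mounted at the origin on a cart in front of the work surface, level with it; the furniture and walls round the work are solid. World frame = base frame: x ahead of the robot, y to its left, z up, the work surface at z = 0. Lengths are in m, angles in rad, forces in N, time in s.
With the tool pointing down it reaches from about 0.425 to 0.95 m from the base axis. Payload 3.5 kg.
Tool frame: the origin (TCP) lies on the centre line of the jaws, within the pads' length; the fingertips stand 17 mm ahead of it and the grasp point (between the pads) lies 2 mm behind it; z points along the fingers, y is the line along which they close (so a half turn about z gives the same grasp; the last joint's range is limited). The gripper opens to 85 mm and grips with 20 to 120 N. Pads are 22 mm wide; open, the fingers measure 114 mm over their backs; the gripper's body (76 mm by 85 mm) begins 54 mm behind the grasp point. The pads swing forward as they close: fully open they stand 13 mm farther back than shut.
Start: joints at [1.115, 0.286, 1.577, -0, 1.279, -0.15], TCP at [0.203, 0.644, 0.248] pointing down, gripper open.
Joint ranges: [-2.77, 2.77], [-0.9, 2.22], [0.21, 2.48], [-1.53, 4.67], [0.24, 2.81], [-2.84, 2.84]. Speed limits (rad/s): [2.79, 2.79, 3.14, 3.14, 3.14, 3.14].

### API

Orientations are given as a unit quaternion [x, y, z, w].
In Python, from plant import ctrl gives the robot as it stands. The module is installed in compiled form; this text tells all that it offers.
- The arm moves only by the tool drive_tool, never from a script. Its argument "moves" is a list of rows, each a list of 3 entries, a list of its own where there are three numbers: the turn, a rotation vector about the tool's x, y, z in rad, then the shift along the tool's x, y, z in m, then the finger opening in m, from 0 to 0.0854. A call has 1 to 5 rows; each row shifts and turns the commanded pose from where the row before left it, along the tool's axes as they then stand; what a row does not reach is not made up. A row lasts 1/8 s, in which the tool goes at most 62.5 mm and 10.7 degrees, less where a joint would pass 70% of its speed; a pose out of reach is approached as far as the arm can. A call with a gripper value outside its range is refused whole. The fingers move at their own pace and stop on an object; "grip_force" is the grip in N (left out, the last holds). Time passes only in rows, so rows that do not move let the fingers close. It gives the time, the measured TCP pose, the force, the opening and the grip force at its end, in the units of the state.
- ctrl.get_state(): the state, without advancing time (a new reading comes with each control period).
- ctrl.read_camera(name): name is "scene" or "side" or "wrist"; returns a dict with "image" (400x640x3 uint8, red, green, blue), "fx", "fy", "cx", "cy" (pixels), "R" (3x3) and "t" (3): a world point X has camera coordinates R X + t. Camera axes: x right, y down, z forward; pixel columns grow to the right and rows downward; lengths in m; the calibration is good to about 2 mm. A picture is of the moment at which its call begins. There is no depth.
- ctrl.sign_off(): hands the job in; it is judged then, once.
The state is a dict: "time": time; "qpos": joint angles; "dq": joint speeds; "joint_efforts": joint torques, N m; "eef_pos": TCP position; "tcp_rot": TCP orientation; "contact_force": force on the tool from outside, world axes, zero at the start; "wrist_torque": the same for the moment, N m; "opening": opening from 0.0 (shut) to 1.0 (fully open); "finger_force": force on a finger pad.
Only numpy, scipy, OpenCV 4.12 (cv2) and the standard library are available. Lean on these libraries where they do the work, as an engineer would, in place of code of your own. Each camera call takes 0.05 s, during which the arm holds its last target. There are 200 camera calls.

## Working session

There is one attempt and no reset: what is moved stays moved. The work goes in short steps, Python scripts to look and compute and a tool call to move; the robot and the scene stay as the last step left them, time stands still between calls to the robot, and variables do not carry over. Pictures are saved under pics/ and viewed, at most 10 in all, crops included, and the job is handed in when it is done.

Besides the shell and the picture viewer there is one more tool, called after "Emit:" by a JSON object that holds its "name" and its "arguments", one argument or row to a line. drive_tool: Moves the arm, as the interface text tells. Its arguments: {"type":"object","properties":{"moves":{"type":"array","items":{"type":"array"}},"grip_force":{"type":"number"}},"required":["moves"]}

```bash
mkdir -p pics
cat > h.py <<'E'
import numpy as np, cv2
from plant import ctrl
def cam(n,save=None):
    c=ctrl.read_camera(n)
    if save: cv2.imwrite('pics/'+save,c['image'][:,:,::-1])
    return c
def ray(c,px,z):
    px=np.atleast_2d(np.array(px,float)); R=np.array(c['R']);t=np.array(c['t'])
    d=np.c_[(px[:,0]-c['cx'])/c['fx'],(px[:,1]-c['cy'])/c['fy'],np.ones(len(px))]@R
    o=-R.T@t
    return o+d*((z-o[2])/d[:,2])[:,None]
def proj(c,X):
    p=np.atleast_2d(X)@np.array(c['R']).T+np.array(c['t'])
    return np.c_[p[:,0]/p[:,2]*c['fx']+c['cx'],p[:,1]/p[:,2]*c['fy']+c['cy']]
E
python3 - <<'E'
from h import *
for n in('scene','side'):
    c=cam(n,n+'0.png'); print(n,(-np.array(c['R']).T@c['t']).round(3))
s=ctrl.get_state();print(s)
E
```

```text
scene [0.15  0.418 0.637]
side [ 0.485 -0.928  0.604]
{'time': 0.1, 'qpos': array([ 1.11503514e+00,  2.87102359e-01,  1.57802878e+00,  3.49855235e-05,
        1.27864922e+00, -1.50003989e-01]), 'dq': array([-5.93410010e-05, -1.82965334e-03, -4.18365628e-03, -6.26828632e-04,
        3.04886639e-03,  5.84120880e-04]), 'joint_efforts': array([ 1.40401942e-03, -4.07297838e+01, -2.93702048e+01, -9.79299193e-05,
        3.42974578e-03,  9.94745875e-06]), 'eef_pos': array([0.20289993, 0.64318886, 0.24706961]), 'tcp_rot': array([ 1.52288692e-01,  9.88335448e-01, -1.03906607e-03, -3.42250200e-04]), 'contact_force': array([-0.29452103,  0.30306399, -0.31154331]), 'wrist_torque': array([ 0.03380391,  0.00594206, -0.02916547]), 'finger_force': 0.0, 'opening': 1.0029572129557198}
```

View pics/scene0.png

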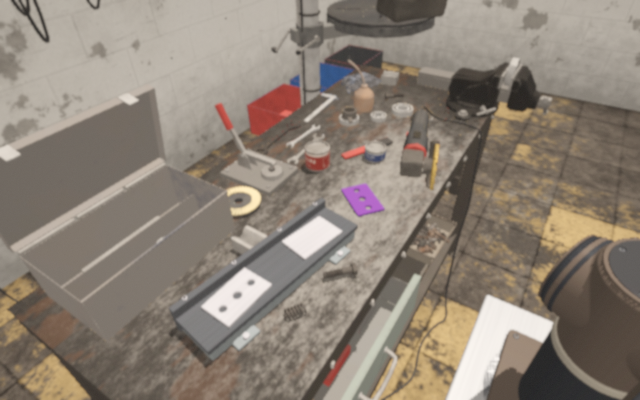

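View pics/side0.png

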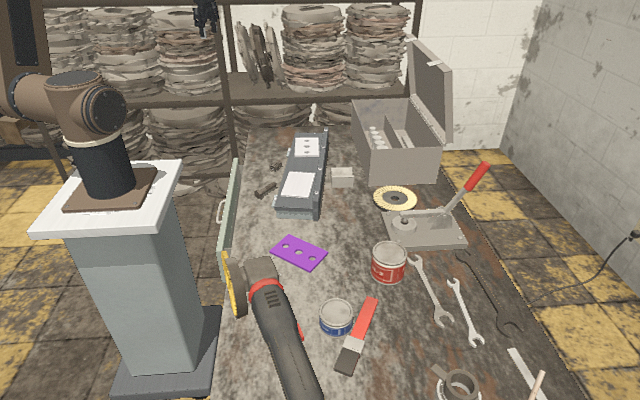

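Scene view: the drilled white plate is at (237,296), on the ledge's left (+y) half. The plain white plate is at (312,237), and a purple three-hole look-alike is on the bench at (362,199). In the side view they are at (308,147), (298,184) and (299,252). I choose the white plate with three holes at (237,296). Next I measure it and check it in a close crop.

Run:
```python
from h import *
for n,roi in(('scene',(180,200,180,150)),('side',(270,125,60,75))):
    c=cam(n); im=c['image']; x,y,w,h=roi
    hsv=cv2.cvtColor(im,cv2.COLOR_RGB2HSV)
    m=((hsv[...,2]>190)&(hsv[...,1]<40)).astype(np.uint8)*255
    k=np.zeros_like(m);k[y:y+h,x:x+w]=m[y:y+h,x:x+w]
    cs,_=cv2.findContours(k,cv2.RETR_EXTERNAL,cv2.CHAIN_APPROX_NONE)
    for q in cs:
        if cv2.contourArea(q)<150: continue
        P=ray(c,q[:,0,:]+0.0,0.046)[:,:2]
        r=cv2.minAreaRect((P*1000).astype(np.float32)); b=cv2.boxPoints(r)
        px=proj(c,np.c_[b/1000,np.full(4,.046)])
        print(n,r,b.round(0).tolist(),px.round(0).tolist())
    cv2.imwrite(f'pics/{n}_crop.png',cv2.resize(im[y-20:y+h+20,x-20:x+w+20,::-1],None,fx=3.0 if n=='scene' else 5,fy=3.0 if n=='scene' else 5,interpolation=cv2.INTER_CUBIC))
```

```text
scene ((531.8305053710938, 121.20304870605469), (112.07461547851562, 72.30877685546875), 86.73806762695312) [[493.0, 67.0], [565.0, 63.0], [571.0, 175.0], [499.0, 179.0]] [[272.0, 284.0], [244.0, 267.0], [200.0, 306.0], [228.0, 326.0]]
scene ((498.4695739746094, -78.87869262695312), (112.29436492919922, 72.55425262451172), 77.67112731933594) [[451.0, -126.0], [522.0, -141.0], [546.0, -32.0], [475.0, -16.0]] [[343.0, 231.0], [319.0, 215.0], [281.0, 241.0], [305.0, 259.0]]
side ((499.35345458984375, -83.5419921875), (114.82752227783203, 70.89408874511719), 77.6275634765625) [[452.0, -132.0], [522.0, -147.0], [546.0, -35.0], [477.0, -20.0]] [[280.0, 196.0], [308.0, 198.0], [315.0, 173.0], [289.0, 171.0]]
side ((533.5159301757812, 114.96996307373047), (118.48974609375, 70.66177368164062), 88.15464782714844) [[496.0, 57.0], [567.0, 55.0], [571.0, 173.0], [500.0, 175.0]] [[295.0, 157.0], [320.0, 156.0], [318.0, 137.0], [295.0, 138.0]]
```

View pics/scene_crop.png

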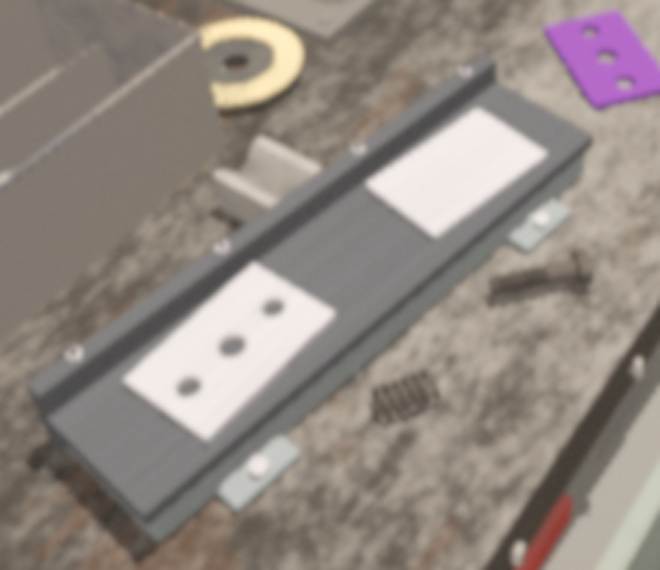

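The crop confirms it: three holes at crop (189,386), (232,345) and (273,307), plate centre at full-image (237,296). The plain plate is at crop (457,172). The ledge's front top edge runs from crop (150,515) to (590,142).

Run:
```python
from h import *
c=cam('scene')
L=lambda p:np.array(p)/3+[160,180]-0.33
A=ray(c,[L((150,515)),L((590,142))],0.040)[:,:2]   # front top edge ends
B=ray(c,[L((40,388)),L((488,62))],0.062)[:,:2]  # fence front/top edge ends
print(A,B)
for P in(A,B):
    d=P[0]-P[1];print('len',np.linalg.norm(d),'yaw',np.degrees(np.arctan2(-d[0],d[1])))
d=A[0]-A[1];th=np.arctan2(-d[0],d[1])
ex=np.array([np.cos(th),np.sin(th)]);ey=np.array([-np.sin(th),np.cos(th)])
O=A.mean(0)+.052*ex
print('O',O,'th',np.degrees(th),'B in ledge',[( (b-O)@ex,(b-O)@ey) for b in B])
for p in((.532,.120),(.498,-.079)): print('plate',(np.array(p)-O)@ex,(np.array(p)-O)@ey)
# corners overlay
w=lambda x,y,z:np.r_[O+ex*x+ey*y,z]
im=c['image'].copy()
for q in[(-.052,.2,.04),(-.052,-.2,.04),(.0405,.2,.04),(.0405,-.2,.04),(.0405,.2,.062),(.0405,-.2,.062),(.0405,0,.062),(.0405,0,.04)]:
    p=proj(c,w(*q))[0];cv2.circle(im,(int(p[0]*8),int(p[1]*8)),12,(255,0,0),-1,shift=3)
cv2.imwrite('pics/ov.png',cv2.resize(im[180:370,160:380,::-1],None,fx=3,fy=3,interpolation=cv2.INTER_CUBIC))
```

```text
[[ 0.49691118  0.22766598]
 [ 0.43459511 -0.15645263]] [[ 0.59490036  0.21058503]
 [ 0.53224413 -0.17323172]]
len 0.38914058594488177 yaw -9.21488804843255
len 0.38889728961560344 yaw -9.271477642040187
O [0.51708207 0.02727951] th -9.21488804843255 B in ledge [(np.float64(0.0474599034327014), np.float64(0.19340154265044432)), (np.float64(0.047075799469313125), np.float64(-0.1954955572802544))]
plate -0.00012263356961977542 0.09391282322003351
plate -0.0018164535900604233 -0.10796370085777589
```

View pics/ov.png

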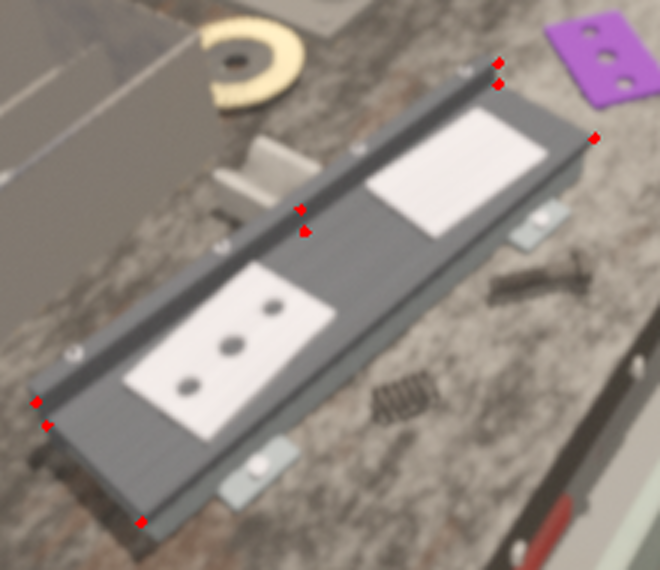

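```bash
cat >> h.py <<'E'
from scipy.spatial.transform import Rotation as Ro
TH=np.radians(-9.24); O=np.array([.519,.0275])
EX=np.array([np.cos(TH),np.sin(TH)]);EY=np.array([-np.sin(TH),np.cos(TH)])
def W(x,y,z): return np.r_[O+EX*x+EY*y,z]
def led(p): d=np.array(p)[:2]-O; return np.array([d@EX,d@EY])
def plan(target,n,square=True):
    "n equal steps to target in world; tool z down, tool y along ledge +x"
    s=ctrl.get_state();R0=Ro.from_quat(s['tcp_rot']);p=s['eef_pos']
    y=np.r_[EX,0];z=np.array([0,0,-1.]);x=np.cross(y,z)
    R1=Ro.from_matrix(np.c_[x,y,z]) if square else R0
    rv=(R0.inv()*R1).as_rotvec()/n; R=R0
    for i in range(n):
        print(rv.round(3).tolist(),R.inv().apply((target-p)/n).round(4).tolist()); R=R*Ro.from_rotvec(rv)
E
python3 - <<'E'
from h import *
c=cam('scene');print(ray(c,[(110,335),(232,228)],0)); 
plan(W(0,5e-3,.2),13)
E
```

```text
[[ 0.69718733  0.28750408  0.        ]
 [ 0.69992526 -0.04113318  0.        ]]
[-0.0, 0.0, 0.11] [-0.0374, -0.0375, 0.0037]
[-0.0, 0.0, 0.11] [-0.0413, -0.0332, 0.0037]
[-0.0, 0.0, 0.11] [-0.0446, -0.0285, 0.0037]
[-0.0, 0.0, 0.11] [-0.0475, -0.0234, 0.0037]
[-0.0, 0.0, 0.11] [-0.0498, -0.0181, 0.0037]
[-0.0, 0.0, 0.11] [-0.0514, -0.0125, 0.0037]
[-0.0, 0.0, 0.11] [-0.0525, -0.0068, 0.0037]
[-0.0, 0.0, 0.11] [-0.0529, -0.001, 0.0037]
[-0.0, 0.0, 0.11] [-0.0527, 0.0048, 0.0037]
[-0.0, 0.0, 0.11] [-0.0519, 0.0106, 0.0037]
[-0.0, 0.0, 0.11] [-0.0504, 0.0162, 0.0037]
[-0.0, 0.0, 0.11] [-0.0483, 0.0216, 0.0037]
[-0.0, 0.0, 0.11] [-0.0457, 0.0268, 0.0037]
```

Emit:
{"name": "drive_tool", "arguments": {
  "moves": [
    [[0,0,0.11],[-0.037,-0.037,0],0.03],
    [[0,0,0.11],[-0.041,-0.033,0],0.03],
    [[0,0,0.11],[-0.045,-0.028,0],0.03],
    [[0,0,0.11],[-0.047,-0.023,0],0.03],
    [[0,0,0.11],[-0.05,-0.018,0],0.03]
  ]
}}

```text
time: 0.92
eef_pos: [0.3256, 0.4087, 0.2485]
tcp_rot: [0.416, 0.909, 0.0, 0.0]
contact_force: [0.7, 0.4, 0.2]
opening: 0.35
finger_force: 0.0
```

Emit:
{"name": "drive_tool", "arguments": {
  "moves": [
    [[0,0,0.11],[-0.051,-0.012,0],0.03],
    [[0,0,0.11],[-0.052,-0.007,0],0.03],
    [[0,0,0.11],[-0.053,-0.001,0],0.03],
    [[0,0,0.11],[-0.053,0.005,0],0.03],
    [[0,0,0.11],[-0.052,0.011,0],0.03]
  ]
}}

```text
time: 1.55
eef_pos: [0.4473, 0.174, 0.2486]
tcp_rot: [0.648, 0.762, 0.0, 0.0]
contact_force: [0.8, 0.1, -0.4]
opening: 0.35
finger_force: 0.0
```

Emit:
{"name": "drive_tool", "arguments": {
  "moves": [
    [[0,0,0.11],[-0.05,0.016,0],0.03],
    [[0,0,0.11],[-0.048,0.022,0],0.03],
    [[0,0,0.11],[-0.045,0.027,0],0.03],
    [[0,0,0],[0,0,0],0.03],
    [[0,0,0],[0,0,0],0.03]
  ]
}}

```text
time: 2.17
eef_pos: [0.5195, 0.036, 0.2481]
tcp_rot: [0.763, 0.646, -0.0, -0.0]
contact_force: [-0.1, 0.2, 0.7]
opening: 0.357
finger_force: 0.0
```

Run:
```python
from h import *
c=cam('wrist','wrist1.png'); s=ctrl.get_state();print(s['time'],s['eef_pos'],led(s['eef_pos']),s['opening'],s['contact_force'])
plan(W(0,5e-3,.1),3)
```

```text
2.225 [0.5193563  0.03654128 0.24814889] [-0.00110009  0.00898117] 0.3531609454462815 [-0.28780418  0.59214054 -0.26066965]
[-0.0, -0.0, -0.001] [-0.0013, 0.0004, 0.0494]
[-0.0, -0.0, -0.001] [-0.0013, 0.0004, 0.0494]
[-0.0, -0.0, -0.001] [-0.0013, 0.0004, 0.0494]
```

View pics/wrist1.png

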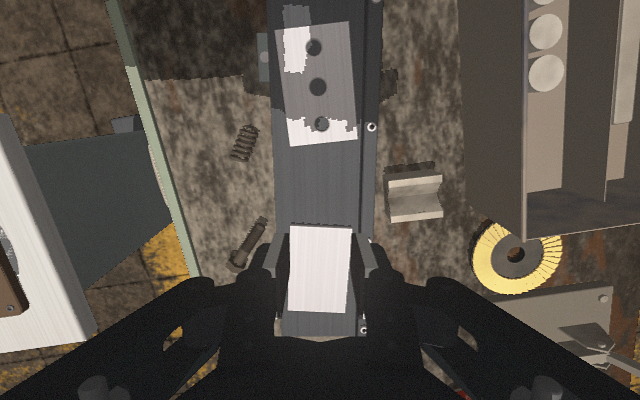

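Wrist view: the drilled plate lies ahead, near corners (289,146) and (358,139). The ledge front edge is at about column 274, the fence at about 360. The gap below the fingers is clear, and the plain plate is at (320,268).

Run:
```python
from h import *
c=cam('wrist')
P=ray(c,[(289,146),(358,139),(349,22),(280,27),(290,225),(352,228)],.046);print('plate corners',[ (led(p)*1000).round(0).tolist() for p in P])
print('front edge',[ (led(p)*1000).round(1).tolist() for p in ray(c,[(272,0),(275,215)],.04)],'fence',[ (led(p)*1000).round(1).tolist() for p in ray(c,[(363,60),(360,180)],.04)])
g=c['image'].astype(int).sum(2)//3
for r in(10,170,200): print(r,g[r,262:284].tolist(),g[r,350:384].tolist())
```

```text
plate corners [[-33.0, 38.0], [38.0, 45.0], [26.0, 153.0], [-39.0, 149.0], [-35.0, -50.0], [34.0, -54.0]]
front edge [[-45.9, 173.3], [-51.9, -40.2]] fence [[41.3, 120.8], [42.1, -0.2]]
10 [44, 44, 40, 38, 43, 50, 54, 55, 50, 55, 54, 61, 58, 58, 51, 56, 54, 59, 57, 52, 93, 97] [56, 56, 55, 57, 57, 55, 57, 62, 60, 56, 59, 52, 58, 55, 53, 41, 44, 43, 48, 53, 53, 56, 54, 58, 55, 59, 58, 56, 55, 51, 54, 55, 49, 69]
170 [133, 132, 125, 106, 91, 90, 100, 113, 128, 131, 128, 111, 91, 96, 96, 98, 96, 95, 97, 97, 95, 102] [99, 98, 98, 100, 98, 101, 99, 96, 99, 93, 58, 46, 50, 82, 98, 102, 99, 97, 96, 100, 100, 98, 97, 98, 97, 95, 84, 100, 102, 103, 110, 113, 115, 115]
200 [131, 126, 122, 121, 118, 103, 93, 88, 91, 109, 120, 117, 106, 97, 96, 96, 95, 95, 94, 92, 95, 95] [100, 97, 100, 98, 98, 99, 97, 97, 103, 67, 47, 49, 82, 97, 98, 101, 99, 98, 102, 97, 98, 99, 100, 96, 95, 123, 120, 113, 118, 120, 121, 130, 123, 118]
```

Emit:
{"name": "drive_tool", "arguments": {
  "moves": [
    [[0,0,0],[-0.001,0,0.05],0.03],
    [[0,0,0],[0,0,0.05],0.03],
    [[0,0,0],[0,0,0.04],0.03],
    [[0,0,0],[0,0,0.02],0.03],
    [[0,0,0],[0,0,0.01],0.03]
  ]
}}

```text
time: 2.9
eef_pos: [0.5185, 0.0361, 0.0771]
tcp_rot: [0.762, 0.647, -0.001, -0.001]
contact_force: [0.0, -0.1, 0.3]
opening: 0.351
finger_force: 0.0
```

Emit:
{"name": "drive_tool", "arguments": {
  "moves": [
    [[0,0,0],[0,0,0.01],0.03],
    [[0,0,0],[0,0,0.005],0.03],
    [[0,0,0],[0,0,0.002],0.03],
    [[0,0,0],[0,0,0],0.03]
  ]
}}

```text
time: 3.4
eef_pos: [0.52, 0.0347, 0.0617]
tcp_rot: [0.763, 0.646, 0.0, 0.0]
contact_force: [0.1, 0.4, -1.1]
opening: 0.354
finger_force: 0.0
```

Emit:
{"name": "drive_tool", "arguments": {
  "moves": [
    [[0,0,0],[0,0,0.001],0.03],
    [[0,0,0],[0,0,0.001],0.03],
    [[0,0,0],[0,0,0],0.03]
  ]
}}

```text
time: 3.78
eef_pos: [0.5197, 0.0348, 0.0593]
tcp_rot: [0.763, 0.646, -0.0, -0.0]
contact_force: [-0.0, 0.0, -0.1]
opening: 0.353
finger_force: 0.0
```

Emit:
{"name": "drive_tool", "arguments": {
  "moves": [
    [[0,0,0],[0,0,0.001],0.03],
    [[0,0,0],[0,0,0],0.03]
  ]
}}

```text
time: 4.03
eef_pos: [0.5196, 0.0348, 0.0582]
tcp_rot: [0.763, 0.646, -0.0, -0.0]
contact_force: [0.2, -0.4, 0.3]
opening: 0.351
finger_force: 0.0
```

Emit:
{"name": "drive_tool", "arguments": {
  "moves": [
    [[0,0,0],[0,0,0.001],0.03],
    [[0,0,0],[0,0,0],0.03]
  ]
}}

```text
time: 4.28
eef_pos: [0.5196, 0.0348, 0.0572]
tcp_rot: [0.763, 0.646, -0.0, -0.0]
contact_force: [-0.5, -0.2, -0.2]
opening: 0.346
finger_force: 0.0
```

Emit:
{"name": "drive_tool", "arguments": {
  "moves": [
    [[0,0,0],[0,0,0.001],0.03],
    [[0,0,0],[0,0,0],0.03]
  ]
}}

```text
time: 4.53
eef_pos: [0.5199, 0.0348, 0.0566]
tcp_rot: [0.763, 0.646, 0.0, 0.0]
contact_force: [-0.8, -0.3, 2.6]
opening: 0.349
finger_force: 1.1
```

Emit:
{"name": "drive_tool", "arguments": {
  "moves": [
    [[0,0,0],[0,0,-0.002],0.03],
    [[0,0,0],[0.008,0,0],0.03],
    [[0,0,0],[0.008,0,0],0.03],
    [[0,0,0],[0.006,0,0],0.03],
    [[0,0,0],[0.006,0,0],0.03]
  ]
}}

```text
time: 5.15
eef_pos: [0.5241, 0.0628, 0.0582]
tcp_rot: [0.763, 0.647, -0.0, 0.0]
contact_force: [-0.8, -0.8, 0.3]
opening: 0.353
finger_force: 0.7
```

Emit:
{"name": "drive_tool", "arguments": {
  "moves": [
    [[0,0,0],[0.006,0,0],0.03],
    [[0,0,0],[0.006,0,0],0.03],
    [[0,0,0],[0.006,0,0],0.03],
    [[0,0,0],[0.006,0,0],0.03],
    [[0,0,0],[0,0,0],0.03]
  ]
}}

```text
time: 5.78
eef_pos: [0.5284, 0.0867, 0.0584]
tcp_rot: [0.763, 0.647, 0.0, -0.0]
contact_force: [0.4, 0.4, -0.2]
opening: 0.351
finger_force: 0.0
```

```bash
cat >> h.py <<'E'
def plate(n='scene'):
    c=cam(n); im=c['image'];hsv=cv2.cvtColor(im,cv2.COLOR_RGB2HSV)
    m=((hsv[...,2]>190)&(hsv[...,1]<40)).astype(np.uint8)*255
    k=np.zeros_like(m);k[200:370,150:360]=m[200:370,150:360]
    for q in cv2.findContours(k,cv2.RETR_EXTERNAL,cv2.CHAIN_APPROX_NONE)[0]:
        if cv2.contourArea(q)<150: continue
        P=ray(c,q[:,0,:]+0.0,0.046)[:,:2]; L=np.array([led(p) for p in P])*1000
        print(cv2.minAreaRect(L.astype(np.float32)),L.min(0).round(),L.max(0).round())
E
python3 - <<'E'
from h import *
cam('scene','s2.png');plate();s=ctrl.get_state();print(s['eef_pos'],led(s['eef_pos']),s['contact_force'])
E
```

```text
((-243.46136474609375, 48.84355926513672), (21.27971649169922, 53.61430740356445), 9.847369194030762) [-256.   24.] [-228.   77.]
((-78.00860595703125, -139.21713256835938), (20.288061141967773, 111.64534759521484), 6.228993892669678) [ -89. -194.] [-62. -84.]
((-3.157012939453125, -108.43580627441406), (113.76983642578125, 74.5890884399414), 86.5418472290039) [ -43. -167.] [ 36. -50.]
((-12.815528869628906, -214.83053588867188), (39.31093215942383, 80.4857177734375), 78.29367065429688) [ -52. -241.] [  29. -199.]
[0.52838841 0.08633993 0.05841113] [-0.00018135  0.05958395] [ 0.16765468 -0.84788138  0.06923894]
```

View pics/s2.png

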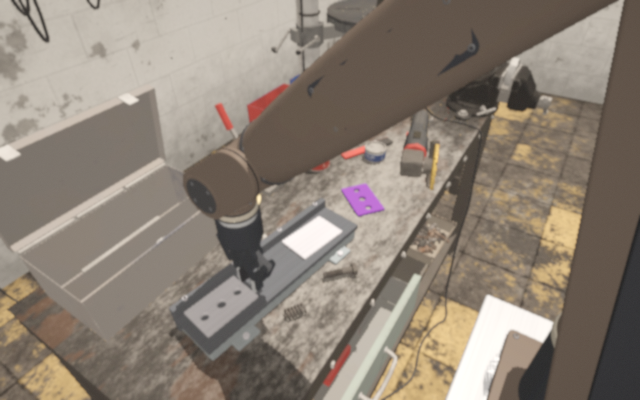

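The scene shows the plate, now in shadow with its holes at (205,317), (220,305) and (236,293), moving with the fingers and still flat. The plain plate is unmoved. I continue the push.

Emit:
{"name": "drive_tool", "arguments": {
  "moves": [
    [[0,0,0],[0.006,0,0],0.03],
    [[0,0,0],[0.006,0,0],0.03],
    [[0,0,0],[0.006,0,0],0.03],
    [[0,0,0],[0.006,0,0],0.03],
    [[0,0,0],[0.006,0,0],0.03]
  ]
}}

```text
time: 6.5
eef_pos: [0.5333, 0.1161, 0.0584]
tcp_rot: [0.763, 0.646, -0.0, 0.0]
contact_force: [0.0, -1.5, -0.4]
opening: 0.348
finger_force: 0.8
```

Emit:
{"name": "drive_tool", "arguments": {
  "moves": [
    [[0,0,0],[0.006,0,0],0.03],
    [[0,0,0],[0.005,0,0],0.03],
    [[0,0,0],[0.004,0,0],0.03],
    [[0,0,0],[0.003,0,0],0.03],
    [[0,0,0],[0,0,0],0.03]
  ]
}}

```text
time: 7.12
eef_pos: [0.5361, 0.1338, 0.0583]
tcp_rot: [0.763, 0.646, 0.0, -0.0]
contact_force: [-0.3, 0.9, 0.3]
opening: 0.352
finger_force: 0.0
```

Run:
```python
from h import *
c=cam('scene');s=ctrl.get_state();print(s['eef_pos'],led(s['eef_pos']),s['contact_force'])
w=cam('wrist')
a=cv2.resize(c['image'][240:380,140:340],(600,420),interpolation=cv2.INTER_CUBIC)
cv2.imwrite('pics/s3.png',a[:,:,::-1]);cv2.imwrite('pics/w3.png',w['image'][:,:,::-1])
```

```text
[0.53609393 0.13378375 0.05825049] [-0.00019389  0.10764943] [0.47438066 0.45121611 0.17853883]
```

View pics/w3.png

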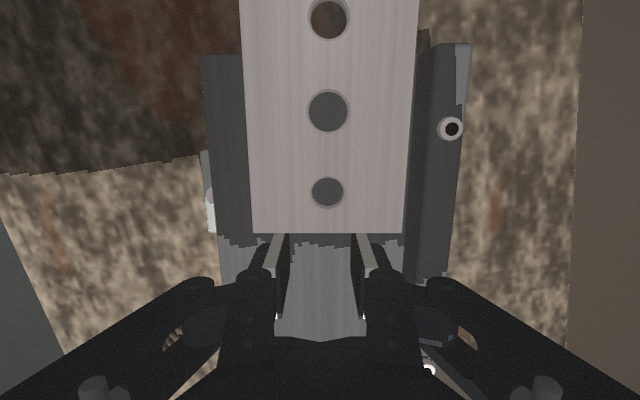

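View pics/s3.png

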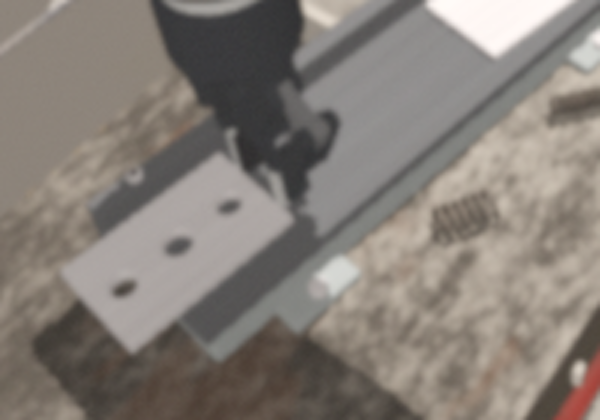

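Wrist view: the plate is square to the ledge, near edge at row 234 (cols 253–403). The ledge end corner is at (201,56), the fence end at (430–470,43), and there is a gap to the fence on the right. In the scene crop the plate already sticks out past the end.

Run:
```python
from h import *
c=cam('wrist')
f=lambda px,z:[(led(p)*1000).round(1).tolist() for p in ray(c,px,z)]
print('plate near',f([(253,234),(403,234),(241,40),(418,40)],.046))
print('ledge end',f([(201,56)],.04),'fence end top',f([(432,45),(470,43)],.062),'fence base',f([(418,240)],.04))
```

```text
plate near [[-31.8, 118.0], [38.9, 117.7], [-31.5, 201.5], [39.3, 201.2]]
ledge end [[-50.2, 196.5]] fence end top [[39.8, 196.6], [53.2, 197.2]] fence base [[48.2, 111.9]]
```

Emit:
{"name": "drive_tool", "arguments": {
  "moves": [
    [[0,0,0],[0.003,0,0],0.03],
    [[0,0,0],[0.002,0,0],0.03],
    [[0,0,0],[0,0,0],0.03],
    [[0,0,0],[-0.01,0,0],0.03],
    [[0,0,0],[-0.01,0,0],0.03]
  ]
}}

```text
time: 7.9
eef_pos: [0.5336, 0.1181, 0.0584]
tcp_rot: [0.763, 0.646, 0.0, 0.0]
contact_force: [-0.8, -0.7, 0.3]
opening: 0.356
finger_force: 0.0
```

Emit:
{"name": "drive_tool", "arguments": {
  "moves": [
    [[0,0,0],[0,0,-0.03],0.03],
    [[0,0,0],[0,0,-0.03],0.0],
    [[0,0,0],[0.02,-0.03,0],0.0],
    [[0,0,0],[0.02,-0.03,0],0.0],
    [[0,0,0],[0.02,-0.005,0],0.0]
  ]
}}

```text
time: 8.52
eef_pos: [0.4776, 0.1886, 0.118]
tcp_rot: [0.763, 0.646, -0.0, -0.0]
contact_force: [1.0, 0.9, 0.9]
opening: -0.0
finger_force: 0.0
```

Run:
```python
from h import *
s=ctrl.get_state();print(s['eef_pos'],led(s['eef_pos']),s['opening']);plan(W(-.065,.160,.118),1)
```

```text
[0.47756187 0.18855441 0.11801555] [-0.066761   0.1523109] -0.0003882648040037226
[-0.001, 0.0, -0.004] [0.0077, 0.0017, 0.0]
```

Emit:
{"name": "drive_tool", "arguments": {
  "moves": [
    [[0,0,0],[0.008,-0.014,0],0.03],
    [[0,0,0],[0,0,0],0.03],
    [[0,0,0],[0,0,0.03],0.03],
    [[0,0,0],[0,0,0.02],0.03],
    [[0,0,0],[0,0,0.009],0.03]
  ]
}}

```text
time: 9.15
eef_pos: [0.4664, 0.1977, 0.0581]
tcp_rot: [0.763, 0.646, -0.001, -0.0]
contact_force: [0.2, -0.5, 0.5]
opening: 0.353
finger_force: 0.0
```

Emit:
{"name": "drive_tool", "arguments": {
  "moves": [
    [[0,0,0],[0,0.005,0],0.03],
    [[0,0,0],[0,0.004,0],0.03],
    [[0,0,0],[0,0.004,0],0.03],
    [[0,0,0],[0,0,0],0.03]
  ]
}}

```text
time: 9.65
eef_pos: [0.4806, 0.1966, 0.06]
tcp_rot: [0.763, 0.646, 0.001, 0.0]
contact_force: [-0.2, -0.1, -0.0]
opening: 0.351
finger_force: 0.0
```

Run:
```python
from h import *
s=ctrl.get_state();print(s['eef_pos'],led(s['eef_pos']),s['opening'],s['contact_force']);cam('wrist','w4.png')
```

```text
[0.48058435 0.19657774 0.06003055] [-0.06506604  0.16071545] 0.3512449333580244 [-0.16387574 -0.12515752 -0.00793348]
```

View pics/w4.png

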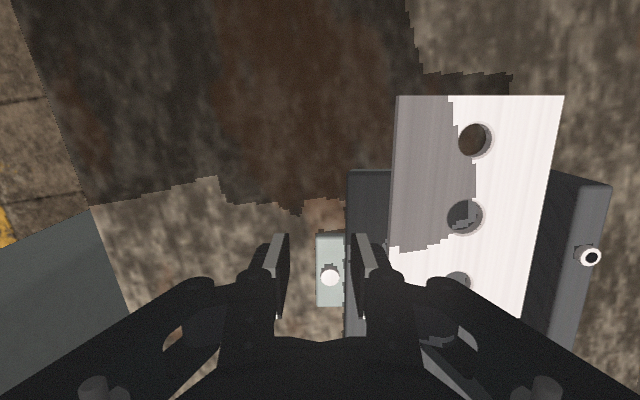

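Wrist view: the plate (front edge at cols 388–397, far end at row 95) is square, its overhang visible past the ledge end at row 170. The right finger (about col 380) is just short of its front edge. I advance gently until the fence stops it.

Emit:
{"name": "drive_tool", "arguments": {
  "moves": [
    [[0,0,0],[0,0.002,0.001],0.03],
    [[0,0,0],[0,0.002,0],0.03],
    [[0,0,0],[0,0.001,0],0.03],
    [[0,0,0],[0,0,0],0.03]
  ]
}}

```text
time: 10.2
eef_pos: [0.4847, 0.1957, 0.0583]
tcp_rot: [0.763, 0.646, 0.0, 0.0]
contact_force: [-0.1, 0.1, 1.2]
opening: 0.349
finger_force: 0.0
```

Emit:
{"name": "drive_tool", "arguments": {
  "moves": [
    [[0,0,0],[0,0.001,0],0.03],
    [[0,0,0],[0,0.001,0],0.03]
  ]
}}

```text
time: 10.45
eef_pos: [0.4866, 0.1954, 0.0583]
tcp_rot: [0.763, 0.646, -0.0, -0.0]
contact_force: [-1.0, -0.3, -0.2]
opening: 0.35
finger_force: 0.0
```

Emit:
{"name": "drive_tool", "arguments": {
  "moves": [
    [[0,0,0],[0,0.001,0],0.03],
    [[0,0,0],[0,0.001,0],0.03]
  ]
}}

```text
time: 10.7
eef_pos: [0.4887, 0.1951, 0.0584]
tcp_rot: [0.763, 0.646, 0.0, 0.0]
contact_force: [-0.2, -0.1, -1.0]
opening: 0.352
finger_force: 0.0
```

Emit:
{"name": "drive_tool", "arguments": {
  "moves": [
    [[0,0,0],[0,0.001,0],0.03],
    [[0,0,0],[0,0.001,0],0.03]
  ]
}}

```text
time: 10.95
eef_pos: [0.4907, 0.1947, 0.0583]
tcp_rot: [0.763, 0.646, -0.0, 0.0]
contact_force: [-0.1, 0.9, 0.4]
opening: 0.349
finger_force: 0.0
```

Emit:
{"name": "drive_tool", "arguments": {
  "moves": [
    [[0,0,0],[0,0.001,0],0.03],
    [[0,0,0],[0,0.001,0],0.03]
  ]
}}

```text
time: 11.2
eef_pos: [0.4924, 0.1944, 0.0583]
tcp_rot: [0.763, 0.646, -0.0, -0.0]
contact_force: [-1.6, -0.2, 1.6]
opening: 0.35
finger_force: 0.9
```

Emit:
{"name": "drive_tool", "arguments": {
  "moves": [
    [[0,0,0],[0,0.001,0],0.03],
    [[0,0,0],[0,0.001,0],0.03]
  ]
}}

```text
time: 11.45
eef_pos: [0.4942, 0.1941, 0.0582]
tcp_rot: [0.763, 0.646, -0.0, -0.0]
contact_force: [-1.0, -0.2, 1.2]
opening: 0.351
finger_force: 0.8
```

Emit:
{"name": "drive_tool", "arguments": {
  "moves": [
    [[0,0,0],[0,0.001,0],0.03],
    [[0,0,0],[0,0.001,0],0.03]
  ]
}}

```text
time: 11.7
eef_pos: [0.4953, 0.1939, 0.0581]
tcp_rot: [0.763, 0.646, -0.001, -0.001]
contact_force: [-6.0, 1.6, 5.0]
opening: 0.349
finger_force: 3.3
```

Emit:
{"name": "drive_tool", "arguments": {
  "moves": [
    [[0,0,0],[0,0.001,0],0.03]
  ]
}}

```text
time: 11.82
eef_pos: [0.4955, 0.1939, 0.0582]
tcp_rot: [0.763, 0.646, -0.002, -0.002]
contact_force: [-8.8, 1.7, 6.8]
opening: 0.349
finger_force: 4.7
```

Emit:
{"name": "drive_tool", "arguments": {
  "moves": [
    [[0,0,0],[0,0.001,0],0.03]
  ]
}}

```text
time: 11.95
eef_pos: [0.4956, 0.1938, 0.0582]
tcp_rot: [0.763, 0.646, -0.003, -0.003]
contact_force: [-12.2, 2.3, 9.3]
opening: 0.354
finger_force: 6.1
```

The fence has stopped it. I back off, rise clear and look.

Emit:
{"name": "drive_tool", "arguments": {
  "moves": [
    [[0,0,0],[0,-0.004,0],0.03],
    [[0,0,0],[0,-0.016,0],0.03],
    [[0,0,0],[0,-0.01,-0.03],0.03],
    [[0,0,0],[-0.03,0,-0.05],0.03],
    [[0,0,0],[-0.05,0,-0.03],0.03]
  ]
}}

```text
time: 12.58
eef_pos: [0.4563, 0.1195, 0.171]
tcp_rot: [0.762, 0.648, 0.002, 0.002]
contact_force: [0.6, -1.1, -0.4]
opening: 0.354
finger_force: 0.0
```

Emit:
{"name": "drive_tool", "arguments": {
  "moves": [
    [[0,0,0],[-0.03,0.04,-0.01],0.03],
    [[0,0,0],[0,0.03,0],0.03],
    [[0,0,0],[0,0,0],0.03]
  ]
}}

```text
time: 12.95
eef_pos: [0.5209, 0.0776, 0.1788]
tcp_rot: [0.763, 0.646, 0.001, 0.001]
contact_force: [0.6, -0.1, 0.9]
opening: 0.352
finger_force: 0.0
```

Run:
```python
from h import *
s=ctrl.get_state();print(s['eef_pos'],led(s['eef_pos']),s['contact_force']);cam('wrist','w5.png')
```

```text
[0.5209188  0.07758488 0.17877315] [-0.00614824  0.0497431 ] [ 0.59113908 -0.10139372  0.9072502 ]
```

View pics/w5.png

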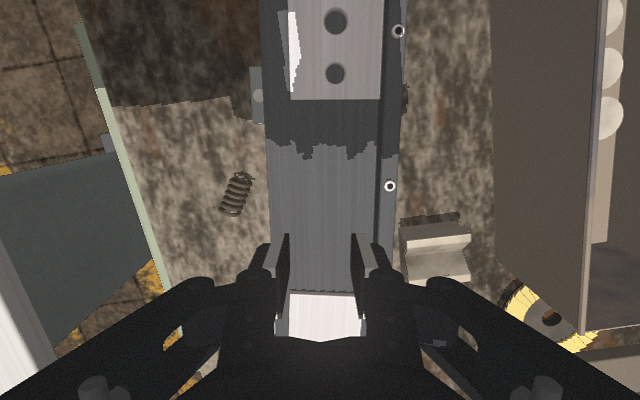

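The plate lies against the fence, its near edge at row 99 (cols 288–381), and nothing else has been disturbed. I have used all my picture views, so I check the overhang and squareness numerically from farther along.

Emit:
{"name": "drive_tool", "arguments": {
  "moves": [
    [[0,0,0],[0.05,0,-0.02],0.03],
    [[0,0,0],[0.04,0,0],0.03],
    [[0,0,0],[0,0,0],0.03],
    [[0,0,0],[0,0,0],0.03]
  ]
}}

```text
time: 13.5
eef_pos: [0.5332, 0.1673, 0.1975]
tcp_rot: [0.763, 0.647, -0.001, -0.0]
contact_force: [0.6, 0.1, 0.2]
opening: 0.35
finger_force: 0.0
```

Run:
```python
from h import *
c=cam('wrist');g=c['image'].astype(np.float32).mean(2);s=ctrl.get_state();print(led(s['eef_pos']),s['eef_pos'][2])
# rectify: top-down map at given height, 1 px = 0.5 mm, x_l -70..70, y_l 90..260
def top(z):
    xs=np.arange(-70,70,.5)/1000; ys=np.arange(90,260,.5)/1000
    X,Y=np.meshgrid(xs,ys); P=np.c_[O+X.reshape(-1,1)*EX+Y.reshape(-1,1)*EY,np.full(X.size,z)]
    p=proj(c,P).astype(np.float32).reshape(*X.shape,2)
    return cv2.remap(g,p[...,0],p[...,1],cv2.INTER_LINEAR)
def jumps(v,o,th=12):
    v=cv2.GaussianBlur(v.reshape(1,-1),(5,1),1)[0]; d=np.diff(v); d2=np.abs(np.convolve(d,np.ones(3),'same'))
    return [(o+.5*i,int(np.convolve(d,np.ones(3),'same')[i])) for i in range(2,len(d2)-2) if d2[i]>th and d2[i]==d2[i-2:i+3].max()]
T=top(.046)
for x in(-25,-12,22,34): print('plate col x',x,jumps(T[:,int((x+70)*2)-3:int((x+70)*2)+4].mean(1),90))
for y in(130,150,185,215,225): print('plate row y',y,jumps(T[int((y-90)*2)-3:int((y-90)*2)+4].mean(0),-70))
T=top(.040)
for x in(-46,-40): print('ledge col',x,jumps(T[:,int((x+70)*2)-3:int((x+70)*2)+4].mean(1),90))
T=top(.062)
for x in(44,48): print('fence col',x,jumps(T[:,int((x+70)*2)-3:int((x+70)*2)+4].mean(1),90))
for y in(110,150,185): print('fence row',y,jumps(T[int((y-90)*2)-3:int((y-90)*2)+4].mean(0),-70))
```

```text
[-0.00809623  0.13986889] 0.1975942037109098
plate col x -25 [(123.0, 103), (174.5, -70), (229.5, 19), (233.0, -76), (239.5, 19), (242.5, 15)]
plate col x -12 [(123.0, 99), (181.0, -72), (233.0, -72)]
plate col x 22 [(93.0, 40), (123.0, 91), (172.0, -33), (174.0, -27), (233.0, -75)]
plate col x 34 [(123.0, 87), (184.5, -76), (233.5, -79)]
plate row y 130 [(-69.0, 20), (-60.5, 34), (-51.0, -59), (-29.5, 106), (41.0, -123), (44.0, 30), (57.5, -14), (67.0, -14)]
plate row y 150 [(-60.5, 48), (-51.5, -53), (-29.5, 95), (2.5, -26), (10.0, 24), (41.0, -124), (44.0, 31)]
plate row y 185 [(-66.5, 14), (-29.0, 53), (-0.5, -23), (12.0, 22), (32.5, 22), (37.0, -30), (40.5, -56), (58.5, 15)]
plate row y 215 [(-29.5, 67), (-1.5, -55), (13.0, 49), (41.0, -64), (63.0, 39), (67.0, -12)]
plate row y 225 [(-29.5, 134), (-27.5, -53), (41.0, -63), (62.0, 33)]
ledge col -46 [(177.0, -39)]
ledge col -40 [(178.0, -38)]
fence col 44 [(164.0, 26), (169.5, -34), (171.5, 12), (175.0, -35), (254.0, 12)]
fence col 48 [(162.5, 94), (165.0, -87), (169.0, 100), (171.0, -94), (175.5, -22), (178.0, -13), (198.5, 27), (201.5, -28), (244.5, 24)]
fence row 110 [(-49.5, -21), (37.0, -38), (41.0, 33), (53.5, -14), (55.5, 13), (58.0, -13)]
fence row 150 [(-65.5, 13), (-57.5, 52), (-49.0, -59), (-28.0, 99), (-1.5, -68), (11.0, 68), (38.0, -121), (41.0, 32), (56.5, 12), (67.0, -13)]
fence row 185 [(-28.0, 55), (-2.0, -38), (3.0, -15), (11.0, 22), (29.5, 49), (34.5, -62), (38.0, -58), (55.0, 15)]
```

```bash
python3 -c "
from plant import ctrl
print(ctrl.sign_off())"
```

```text
the job is handed in; nothing more can be done
None
```

I pushed the drilled plate out over the left (+y) end until about 34–36 mm of its 110 mm length sticks out, left it flat and square against the fence, and handed the job in at about 14 s of the 48 s allowed, with nothing else touched.

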